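Turn the row of cut-glass tumblers over to the wash rack

TASK

Move the four cut-glass tumblers one by one from the wooden cutting rack to the white wash rack in reverse order: the tumbler nearest the brass end of the cutting rack goes into the place farthest from the brass end of the wash rack, the next into the next, and so on. Stand each one upright and flat in its own place; never drop one or tip one over.

Things in the scene. Friction and masses are not known exactly. Their poses are not given: they have to be found in the camera images.
- red_center (a point): Centre (half-way up) of the red cut-glass tumbler: a straight open cup, 48 mm outside diameter, 64 mm high, 4 mm wall, about 130 g, red all over with white ground lozenges round the side; z is its axis, up. At the start it stands in one of the four places of the cutting rack.
- blue_center (a point): Centre (half-way up) of the blue cut-glass tumbler: a straight open cup, 48 mm outside diameter, 64 mm high, 4 mm wall, about 130 g, blue all over with white ground lozenges round the side; z is its axis, up. At the start it stands in one of the four places of the cutting rack.
- green_center (a point): Centre (half-way up) of the green cut-glass tumbler: a straight open cup, 48 mm outside diameter, 64 mm high, 4 mm wall, about 130 g, green all over with white ground lozenges round the side; z is its axis, up. At the start it stands in one of the four places of the cutting rack.
- amber_center (a point): Centre (half-way up) of the amber cut-glass tumbler: a straight open cup, 48 mm outside diameter, 64 mm high, 4 mm wall, about 130 g, amber all over with white ground lozenges round the side; z is its axis, up. At the start it stands in one of the four places of the cutting rack.
- cutting_rack: Cutting rack, light wood, cork pads, 88 (x) by 328 (y) mm, plus a tag ledge on its -x side, 12 high, out to x -78. Four places in a row at x 0, y -114, -38, 38, 114, floor 14 mm up. 4 mm dividers, 10 mm above floor; lips 5 mm above floor, inner faces at x +-37. Brass block at the +y end (34 high), plain block at -y (28 high). Origin: centre of main body's underside, on the table. Fixed, turned up to 17 deg. Full at the start.
- wash_rack: Wash rack, white plastic, grey dividers, black rubber pads, 88 (x) by 328 (y) mm. Four places in a row at x 0, y -114, -38, 38, 114, floor 14 mm up. 4 mm dividers, 10 mm above floor; lips 5 mm above floor, inner faces at x +-37. Brass block at the +y end (34 high), plain block at -y (28 high). Origin: centre of main body's underside, on the table. Fixed, turned up to 17 deg. Empty at the start.
- tag_red: The red tag, a fixed plastic tile 22 x 36 x 8 mm on the ledge of the cutting rack, 62 mm to the rack's -x side of the centre of the place where the red tumbler stands at the start. It stays there and so shows the starting order. Origin: centre of its underside; top 20 mm above the table.
- tag_blue: The blue tag, a fixed plastic tile 22 x 36 x 8 mm on the ledge of the cutting rack, 62 mm to the rack's -x side of the centre of the place where the blue tumbler stands at the start. It stays there and so shows the starting order. Origin: centre of its underside; top 20 mm above the table.
- tag_green: The green tag, a fixed plastic tile 22 x 36 x 8 mm on the ledge of the cutting rack, 62 mm to the rack's -x side of the centre of the place where the green tumbler stands at the start. It stays there and so shows the starting order. Origin: centre of its underside; top 20 mm above the table.
- tag_amber: The amber tag, a fixed plastic tile 22 x 36 x 8 mm on the ledge of the cutting rack, 62 mm to the rack's -x side of the centre of the place where the amber tumbler stands at the start. It stays there and so shows the starting order. Origin: centre of its underside; top 20 mm above the table.

How it is judged:
At the end, for the whole second after the job is handed in: Each tumbler stands in the wash rack in the mirrored place (started at y in the cutting rack's frame, now at -y in the wash rack's), centre within 14 mm along the row and 15 mm across, on the floor (height within 4 mm), upright within 0.08 rad, released and at rest (((y of tag_red in the frame of cutting_rack between -0.129 and -0.099 m and y of red_center in the frame of wash_rack between 0.1 and 0.128 m) or (y of tag_red in the frame of cutting_rack between -0.053 and -0.023 m and y of red_center in the frame of wash_rack between 0.024 and 0.052 m) or (y of tag_red in the frame of cutting_rack between 0.023 and 0.053 m and y of red_center in the frame of wash_rack between -0.052 and -0.024 m) or (y of tag_red in the frame of cutting_rack between 0.099 and 0.129 m and y of red_center in the frame of wash_rack between -0.128 and -0.1 m)) and x of red_center in the frame of wash_rack between -0.015 and 0.015 m and z of red_center in the frame of wash_rack between 0.042 and 0.05 m and angle between each of red_center, blue_center, green_center, amber_center's own z axis and vertical below 0.08 rad and linear speed of each of red, blue, green, amber below 0.02 m/s and ((y of tag_blue in the frame of cutting_rack between -0.129 and -0.099 m and y of blue_center in the frame of wash_rack between 0.1 and 0.128 m) or (y of tag_blue in the frame of cutting_rack between -0.053 and -0.023 m and y of blue_center in the frame of wash_rack between 0.024 and 0.052 m) or (y of tag_blue in the frame of cutting_rack between 0.023 and 0.053 m and y of blue_center in the frame of wash_rack between -0.052 and -0.024 m) or (y of tag_blue in the frame of cutting_rack between 0.099 and 0.129 m and y of blue_center in the frame of wash_rack between -0.128 and -0.1 m)) and x of blue_center in the frame of wash_rack between -0.015 and 0.015 m and z of blue_center in the frame of wash_rack between 0.042 and 0.05 m and ((y of tag_green in the frame of cutting_rack between -0.129 and -0.099 m and y of green_center in the frame of wash_rack between 0.1 and 0.128 m) or (y of tag_green in the frame of cutting_rack between -0.053 and -0.023 m and y of green_center in the frame of wash_rack between 0.024 and 0.052 m) or (y of tag_green in the frame of cutting_rack between 0.023 and 0.053 m and y of green_center in the frame of wash_rack between -0.052 and -0.024 m) or (y of tag_green in the frame of cutting_rack between 0.099 and 0.129 m and y of green_center in the frame of wash_rack between -0.128 and -0.1 m)) and x of green_center in the frame of wash_rack between -0.015 and 0.015 m and z of green_center in the frame of wash_rack between 0.042 and 0.05 m and ((y of tag_amber in the frame of cutting_rack between -0.129 and -0.099 m and y of amber_center in the frame of wash_rack between 0.1 and 0.128 m) or (y of tag_amber in the frame of cutting_rack between -0.053 and -0.023 m and y of amber_center in the frame of wash_rack between 0.024 and 0.052 m) or (y of tag_amber in the frame of cutting_rack between 0.023 and 0.053 m and y of amber_center in the frame of wash_rack between -0.052 and -0.024 m) or (y of tag_amber in the frame of cutting_rack between 0.099 and 0.129 m and y of amber_center in the frame of wash_rack between -0.128 and -0.1 m)) and x of amber_center in the frame of wash_rack between -0.015 and 0.015 m and z of amber_center in the frame of wash_rack between 0.042 and 0.05 m); the robot touches nothing.
It fails at once if a tumbler is tipped over (more than 40 degrees) (angle between any of red_center, blue_center, green_center, amber_center's own z axis and vertical above 0.7 rad).
It fails at once if a tumbler is dropped or thrown (moves faster than 0.7 m/s, a fall of 25 mm, while the fingers do not touch it) ((linear speed of red above 0.7 m/s and contact force between red and the fingers below 0.05 N) or (linear speed of blue above 0.7 m/s and contact force between blue and the fingers below 0.05 N) or (linear speed of green above 0.7 m/s and contact force between green and the fingers below 0.05 N) or (linear speed of amber above 0.7 m/s and contact force between amber and the fingers below 0.05 N)).
It also fails if it takes over 106 s, if anything falls off the work surface, if the arm or the gripper's body presses on something with over 40 N, if the wrist force passes 120 N, or if a joint passes its speed limit or range.

ROBOT

A 6-joint arm with a two-finger parallel gripper is mounted at the origin on the work surface. World frame = base frame: x ahead of the robot, y to its left, z up, the work surface at z = 0. Lengths are in m, angles in rad, forces in N, time in s.
With the tool pointing down it reaches from about 0.35 to 0.85 m from the base axis. Payload 8.1 kg.
Tool frame: the origin (TCP) lies at the very end of the fingers, on their centre line; the grasp point (between the pads) lies 19 mm behind it; z points along the fingers, y is the direction in which the jaws open and shut (so a half turn about z gives the same grasp; the last joint's range is limited). The gripper opens to 93 mm and grips with 3 to 60 N. Pads are 15 mm wide; open, the fingers measure 128 mm over their backs; the gripper's body (75 mm by 188 mm) begins 65 mm behind the grasp point.
Start: joints at [-1.283, 0.13, 1.488, -0, 1.523, -0.085], TCP at [0.219, -0.559, 0.219] pointing down, gripper open.
Joint ranges: [-2.96, 2.96], [-0.89, 2.26], [0.02, 2.5], [-1.34, 4.48], [0, 2.73], [-2.66, 2.66]. Speed limits (rad/s): [2.39, 2.39, 2.79, 3.14, 3.14, 3.14].

INTERFACE

Orientations are given as a rotation vector (axis times angle).
In Python, from plant import robot gives the robot as it stands.
- The arm moves only by the shell command python3 -m inch 'ROWS' [FORCE]. ROWS is JSON, a list that holds one entry, the list of rows, each a list of 7 numbers: the shift along the tool's x, y, z in cm, then the turn, a rotation vector about the tool's x, y, z in degrees, then the gripper command: -1 is fully open, 1 is shut, values between are in proportion. A call has 1 to 5 rows; each row shifts and turns the commanded pose from where the row before left it, along the tool's axes as they then stand; what a row does not reach is not made up. A row lasts 1/10 s, in which the tool goes at most 50 mm and 8.59 degrees, less where a joint would pass 70% of its speed; a pose out of reach is approached as far as the arm can. A call with a gripper value outside its range is refused whole. The fingers move at their own pace and stop on an object; FORCE is the grip in N (left out, the last holds). Time passes only in rows, so rows that do not move let the fingers close. It gives the time, the measured TCP pose, the force and the opening at its end, in the units of the state.
- robot.read_state(): the state, without advancing time (a new reading comes with each control period).
- robot.read_camera(name): name is "scene" or "top" or "wrist"; returns a dict with "image" (420x560x3 uint8, blue, green, red), "K" (3x3 intrinsics, pixels), "distortion" ([k1, k2, p1, p2, k3] as OpenCV has them; the pictures are not rectified), "R" (3x3) and "t" (3): a world point X has camera coordinates R X + t; the wrist camera has in their place "tool_from_camera" (4x4, takes a point from camera to tool coordinates, whose origin is the TCP and whose axes are the flange's). Camera axes: x right, y down, z forward; pixel columns grow to the right and rows downward; lengths in m; the calibration is good to about 2 mm. A picture is of the moment at which its call begins: read the wrist's pose just before it. There is no depth.
- robot.close_job(): hands the job in, once; it reports no verdict.
The state is a dict: "t": time; "q": joint angles; "dq": joint speeds; "joint_torque": joint torques, N m; "tool_pos": TCP position; "orientation": TCP orientation; "force": force on the tool from outside, world axes, zero at the start; "wrist_torque": the same for the moment, N m; "opening": finger opening in m.
Only numpy, scipy, OpenCV 4.12 (cv2) and the standard library are available. Lean on these libraries where they do the work, as an engineer would, in place of code of your own. Each camera call takes 0.05 s, during which the arm holds its last target. There are 200 camera calls.

## Working session

There is one attempt and no reset: what is moved stays moved. The work goes in short steps, Python scripts to look and compute and a shell command to move; the robot and the scene stay as the last step left them, time stands still between calls to the robot, and variables do not carry over. Pictures are saved under pics/ and viewed, about 12 in all and at most 16, crops included, and the job is handed in when it is done.

```bash
ls; mkdir -p pics
python3 - <<'E'
from plant import robot
import cv2,numpy as np
s=robot.read_state(); print({k:np.round(v,3).tolist() for k,v in s.items()})
for n in ("top","scene"):
    c=robot.read_camera(n); cv2.imwrite(f"pics/{n}0.png",c["image"]); print(n,c["K"],c["distortion"],c["R"],c["t"])
E
```

```text
pics
{'t': 0.0, 'q': [-1.283, 0.131, 1.489, 0.0, 1.523, -0.085], 'dq': [-0.002, -0.001, -0.0, -0.001, -0.001, -0.0], 'joint_torque': [0.002, -55.985, -49.175, 0.077, 0.036, -0.0], 'tool_pos': [0.218, -0.558, 0.218], 'orientation': [-3.085, -0.582, 0.0], 'force': [0.647, 0.149, -0.244], 'wrist_torque': [0.0, -0.015, -0.004], 'opening': 0.093}
top [[519.19834312   0.         273.09819864]
 [  0.         519.19834312 211.59557343]
 [  0.           0.           1.        ]] [-0.02607874  0.          0.          0.          0.        ] [[ 0.01311936 -0.99985081 -0.01123548]
 [-0.99711019 -0.01224088 -0.07497625]
 [ 0.07482753  0.01218666 -0.99712202]] [-0.0139887   0.49077459  1.08735529]
scene [[521.71717948   0.         276.74644992]
 [  0.         521.71717948 214.07566938]
 [  0.           0.           1.        ]] [-0.06784139  0.          0.          0.          0.        ] [[ 0.89612792  0.4436865  -0.0098512 ]
 [ 0.35040547 -0.72099845 -0.59781037]
 [-0.27234309  0.53226264 -0.80157702]] [-0.44880683 -0.15159311  1.32777396]
```

View pics/top0.png

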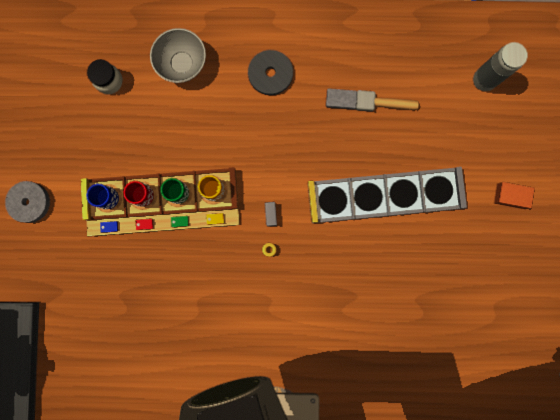

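View pics/scene0.png

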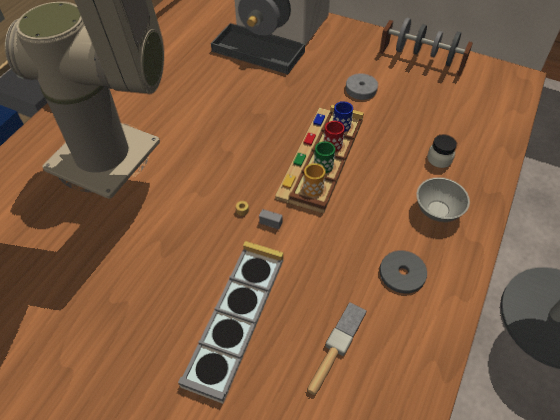

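Top view: cutting rack on the left with brass at its left end, tumblers from brass blue (98,195), red (137,193), green (174,189), amber (211,187). The wash rack's brass end is at (313,200) and its pads run from (333,200) to (440,190). So blue goes to y −114, red to −38, green to +38 and amber to +114.

```bash
cat > h.py <<'E'
from plant import robot
import cv2,numpy as np
from scipy.spatial.transform import Rotation as Ro
def ray(c,px,z,R=None,t=None):
    R=c["R"] if R is None else R; t=c["t"] if t is None else t
    R=np.array(R);t=np.array(t)
    u=cv2.undistortPoints(np.array(px,float).reshape(-1,1,2),np.array(c["K"]),np.array(c["distortion"]))[:,0]
    d=np.c_[u,np.ones(len(u))]@R; C=-R.T@t
    return C+d*((z-C[2])/d[:,2])[:,None]
def wristRt(c,s):
    T=np.eye(4);T[:3,:3]=Ro.from_rotvec(s["orientation"]).as_matrix();T[:3,3]=s["tool_pos"]
    M=np.linalg.inv(T@np.array(c["tool_from_camera"]));return M[:3,:3],M[:3,3]
HUE=dict(blue=(110,130),red=(172,4),green=(50,85),amber=(15,32))
def cmask(im,n):
    h=cv2.cvtColor(im,cv2.COLOR_BGR2HSV);lo,hi=HUE[n];H=h[...,0]
    m=((H>=lo)&(H<=hi)) if lo<hi else ((H>=lo)|(H<=hi))
    return (m&(h[...,1]>140)&(h[...,2]>60)).astype(np.uint8)
def rigid(local,world): # planar fit -> origin, yaw, residual
    l=local-local.mean(0);w=world-world.mean(0)
    a=np.arctan2((l[:,0]*w[:,1]-l[:,1]*w[:,0]).sum(),(l*w).sum())
    M=np.array([[np.cos(a),-np.sin(a)],[np.sin(a),np.cos(a)]]);o=world.mean(0)-M@local.mean(0)
    return o,a,M,world-(local@M.T+o)
E
python3 - <<'E'
from h import *
Y=np.array([114,38,-38,-114])/1e3
for n in ("top","scene"):
    im=cv2.imread(f"pics/{n}0.png");c=robot.read_camera(n)
    m=(im.max(2)<40).astype(np.uint8)
    k,l,st,ce=cv2.connectedComponentsWithStats(m)
    P=[ce[i] for i in range(1,k) if 400<st[i,4]<1400 and .8*.785<st[i,4]/(st[i,2]*st[i,3])<1.1*.785]
    W=ray(c,P,.015)[:,:2]; W=W[np.argsort(-W[:,1])]; print(n,"pads",np.round(W,4).tolist())
    if len(W)==4:
        o,a,M,r=rigid(np.c_[0*Y,Y],W);print(" wash",o.round(4),np.degrees(a).round(2),np.abs(r).max().round(4))
    T=[]
    for q in HUE:
        m=cmask(im,q);k,l,st,ce=cv2.connectedComponentsWithStats(m)
        b=[(st[i].tolist(),ce[i].round(1).tolist()) for i in range(1,k) if st[i,4]>60];print(q,b)
E
```

```text
top pads [[0.7929, 0.3748], [0.5176, -0.1343], [0.5259, -0.21], [0.5341, -0.2857], [0.5428, -0.3611]]
blue [([87, 184, 23, 23, 144], [98.6, 195.3]), ([101, 222, 16, 10, 142], [109.0, 226.5])]
red [([123, 181, 27, 24, 320], [136.4, 192.9]), ([136, 219, 17, 11, 156], [144.2, 223.9])]
green [([160, 178, 24, 23, 129], [172.3, 189.9]), ([171, 216, 17, 11, 149], [179.6, 221.0])]
amber [([375, 98, 44, 12, 362], [396.5, 103.1]), ([196, 172, 36, 37, 906], [212.2, 188.6]), ([161, 175, 35, 36, 419], [179.5, 193.3]), ([80, 178, 160, 59, 2560], [150.8, 215.8]), ([126, 178, 32, 14, 159], [147.4, 181.7]), ([308, 181, 10, 42, 279], [312.5, 201.5]), ([127, 194, 33, 20, 242], [143.4, 207.5]), ([262, 243, 15, 14, 151], [268.8, 249.4])]
scene pads [[0.5188, -0.1349], [0.5265, -0.2104], [0.5348, -0.2859], [0.5427, -0.3619]]
 wash [ 0.5307 -0.2483] 6.04 0.0003
blue [([334, 102, 19, 18, 159], [343.1, 110.1]), ([314, 114, 11, 11, 72], [318.9, 119.4])]
red [([325, 121, 20, 24, 289], [333.9, 130.3]), ([304, 133, 12, 12, 83], [309.3, 138.6])]
green [([316, 143, 19, 13, 65], [324.5, 151.0]), ([294, 154, 12, 11, 73], [299.4, 159.1])]
amber [([248, 16, 9, 10, 62], [251.7, 20.5]), ([353, 110, 11, 10, 74], [357.3, 114.2]), ([304, 163, 22, 34, 462], [313.7, 176.9]), ([282, 174, 14, 15, 125], [288.3, 181.1]), ([235, 200, 14, 16, 146], [241.4, 207.4]), ([243, 241, 40, 19, 227], [259.1, 249.4])]
```

Run:
```python
from h import *
Y=np.array([114,38,-38,-114])/1e3
tp,sc=robot.read_camera("top"),robot.read_camera("scene")
A=ray(tp,[[109,226.5],[144.2,223.9],[179.6,221]],.02)[:,:2]
B=ray(sc,[[318.9,119.4],[309.3,138.6],[299.4,159.1],[288.3,181.1]],.02)[:,:2]
for W in (A,B):
    o,a,M,r=rigid(np.c_[0*Y-.062,Y][:len(W)],W);print(W.round(4).tolist(),o.round(4),np.degrees(a).round(2),np.abs(r).max().round(4))
    print((np.c_[0*Y,Y]@M.T+o).round(4).tolist())
print("rims",ray(tp,[[98.5,195.3],[136.4,192.9],[172.3,189.9],[210,187]],.078).round(4)[:,:2].tolist())
c=robot.read_camera("wrist");print(np.round(c["tool_from_camera"],3),c["K"][0][0],c["distortion"])
```

```text
[[0.4546, 0.3422], [0.4611, 0.2667], [0.4683, 0.1911]] [0.5265 0.2344] 5.17 0.0002
[[0.5162, 0.3479], [0.5231, 0.2722], [0.5299, 0.1965], [0.5368, 0.1209]]
[[0.4563, 0.3403], [0.4626, 0.2646], [0.4696, 0.1893], [0.4757, 0.1133]] [0.5278 0.2322] 4.93 0.0003
[[0.518, 0.3458], [0.5245, 0.2701], [0.5311, 0.1943], [0.5376, 0.1186]]
rims [[0.5153, 0.3469], [0.5211, 0.2695], [0.528, 0.1964], [0.5348, 0.12]]
[[ 0.    -0.958 -0.288  0.081]
 [ 1.     0.    -0.001 -0.001]
 [ 0.001 -0.288  0.958 -0.167]
 [ 0.     0.     0.     1.   ]] 289.1020592877015 [-0.02927099  0.          0.          0.          0.        ]
```

```bash
cat >> h.py <<'E'
def togo(x,y,z,jaw): # cm along tool axes as they stand, and turn about tool z (deg)
    s=robot.read_state();R=Ro.from_rotvec(s["orientation"]).as_matrix()
    d=R.T@(np.array([x,y,z])-s["tool_pos"])*100
    yaw=np.degrees(np.arctan2(R[1,1],R[0,1]));turn=-((jaw-yaw+90)%180-90)
    print("t",round(s["t"],2),"pos",np.round(s["tool_pos"],4),"tilt",np.degrees(np.arccos(-R[2,2])).round(2),"jaw",yaw.round(2),"shift cm",d.round(2),"turn z",round(turn,2),"open",round(s["opening"],4),"F",np.round(s["force"],1))
E
for i in 1 2; do python3 -m inch '[[[0,0,0,0,0,-8.2,-1],[0,0,0,0,0,-8.2,-1],[0,0,0,0,0,-8.2,-1],[0,0,0,0,0,-8.2,-1],[0,0,0,0,0,-4.1,-1]]]' 20; done
python3 -c "
from h import *
togo(.525,.235,.218,5.05)"
```

```text
t: 0.85
tool_pos: [0.2185, -0.5588, 0.2186]
orientation: [-2.74, -1.537, 0.0]
force: [0.4, 1.0, -0.6]
opening: 0.0935
t: 1.35
tool_pos: [0.2185, -0.5588, 0.2186]
orientation: [-2.113, -2.325, 0.0]
force: [-0.0, -0.9, -0.3]
opening: 0.0934
t 1.35 pos [ 0.2185 -0.5588  0.2186] tilt 0.0 jaw 5.48 shift cm [7.609e+01 3.808e+01 6.000e-02] turn z 0.43 open 0.0934 F [-0.  -0.9 -0.3]
```

```bash
python3 -m inch '[[[2,4,0,0,0,0.4,-1],[2,4,0,0,0,0,-1],[2,4,0,0,0,0,-1],[2,4,0,0,0,0,-1],[2,4,0,0,0,0,-1]]]' >/dev/null
python3 -m inch '[[[4,2.6,0,0,0,0,-1],[4,2.6,0,0,0,0,-1],[4,2.6,0,0,0,0,-1],[4,2.6,0,0,0,0,-1],[4,2.6,0,0,0,0,-1]]]' >/dev/null
python3 -m inch '[[[4.6,0.5,0,0,0,0,-1],[4.6,0.5,0,0,0,0,-1],[4.6,0.5,0,0,0,0,-1],[4.6,0.5,0,0,0,0,-1],[4.6,0.5,0,0,0,0,-1]]]' >/dev/null
python3 -m inch '[[[4.6,0.4,0,0,0,0,-1],[4.6,0.4,0,0,0,0,-1],[4.6,0.4,0,0,0,0,-1],[4.6,0.4,0,0,0,0,-1],[4.6,0.4,0,0,0,0,-1]]]' >/dev/null
python3 -m inch '[[[0,0,0,0,0,0,-1],[0,0,0,0,0,0,-1]]]'
python3 - <<'E'
from h import *
togo(.525,.235,.218,5.05)
s=robot.read_state();c=robot.read_camera("wrist");np.savez("w0.npz",pos=s["tool_pos"],o=s["orientation"])
cv2.imwrite("pics/w0.png",c["image"])
R,t=wristRt(c,s)
for n in HUE:
    k,l,st,ce=cv2.connectedComponentsWithStats(cmask(c["image"],n));print(n,[(st[i].tolist(),ce[i].round(1).tolist()) for i in range(1,k) if st[i,4]>100])
P=np.array([[.5153,.3469],[.5211,.2695],[.528,.1964],[.5348,.12]])
uv,_=cv2.projectPoints(np.c_[P,[.078]*4],cv2.Rodrigues(R)[0],t,np.array(c["K"]),np.array(c["distortion"]));print(uv[:,0].round(1).tolist())
E
```

```text
t: 3.55
tool_pos: [0.5287, 0.2309, 0.2184]
orientation: [2.124, 2.315, -0.001]
force: [0.2, -0.1, 0.6]
opening: 0.0929
t 3.55 pos [0.5287 0.2309 0.2184] tilt 0.03 jaw 4.91 shift cm [ 0.44 -0.33  0.04] turn z -0.14 open 0.0929 F [ 0.2 -0.1  0.6]
blue [([255, 68, 47, 40, 276], [280.5, 94.1])]
red [([257, 137, 44, 45, 1020], [279.1, 156.8]), ([221, 140, 18, 29, 464], [229.5, 154.5])]
green []
amber [([238, 32, 82, 24, 404], [280.4, 47.9]), ([259, 247, 41, 57, 1541], [279.2, 279.3]), ([227, 251, 18, 25, 398], [235.2, 263.3]), ([94, 294, 33, 57, 785], [106.9, 321.6]), ([436, 294, 33, 57, 827], [455.5, 322.5]), ([226, 361, 334, 33, 7753], [403.8, 379.8])]
[[277.9, 86.0], [277.3, 164.5], [278.1, 229.4], [278.5, 288.6]]
```

View pics/w0.png

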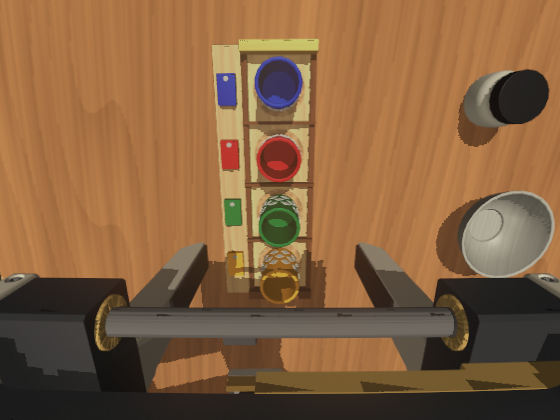

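The wrist view shows rim centres at about blue (278,83), red (279,158), green (279,226) and amber (280,286). I'll ray-cast these and cross-check them against the tags.

Run:
```python
from h import *
s=robot.read_state();c=robot.read_camera("wrist");R,t=wristRt(c,s)
r=ray(c,[[278.5,83],[279,158],[279,226],[280,286]],.078,R,t)[:,:2]
g=ray(c,[[227,89.5],[230,154.5],[233,212]],.02,R,t)[:,:2]
print("rim",r.round(4).tolist(),"tags",g.round(4).tolist())
Y=np.array([114,38,-38])/1e3
o,a,M,e=rigid(np.c_[0*Y-.062,Y],g);print(o.round(4),np.degrees(a),abs(e).max());print("rims in rack",((r-o)@M).round(4).tolist())
o2=np.array([.527,.2333]);a=np.radians(5.05);M2=np.array([[np.cos(a),-np.sin(a)],[np.sin(a),np.cos(a)]]);print("rims in rack(ext)",((r-o2)@M2).round(4).tolist())
togo(*r[0],.218,5.05)
```

```text
rim [[0.5161, 0.3485], [0.5226, 0.2753], [0.5289, 0.1993], [0.5364, 0.1226]] tags [[0.455, 0.3435], [0.4613, 0.2678], [0.4678, 0.1927]]
[0.5264 0.2354] 4.873494320104984 0.0004483116757073857
rims in rack [[-0.0006, 0.1136], [-0.0003, 0.04], [-0.0006, -0.0362], [0.0004, -0.1133]]
rims in rack(ext) [[-0.0007, 0.1158], [-0.0007, 0.0422], [-0.0011, -0.034], [-0.0004, -0.1111]]
t 3.65 pos [0.5291 0.2291 0.2185] tilt 0.03 jaw 4.74 shift cm [12.01 -0.31  0.05] turn z -0.31 open 0.093 F [ 0.8 -0.4  0.7]
```

```bash
python3 -m inch '[[[4,-0.3,0,0,0,-0.3,-1],[4,0,0,0,0,0,-1],[4,0,0,0,0,0,-1],[0,0,4,0,0,0,-1],[0,0,4,0,0,0,-1]]]' >/dev/null
python3 -m inch '[[[0,0,3,0,0,0,-1],[0,0,2,0,0,0,-1],[0,0,0,0,0,0,-1],[0,0,0,0,0,0,-1]]]' 20 >/dev/null
python3 -c "
from h import *
togo(.5165,.348,.037,5)"
```

```text
t 4.55 pos [0.5163 0.3481 0.0891] tilt 0.02 jaw 4.96 shift cm [-0.01  0.02  5.21] turn z -0.04 open 0.0931 F [ 0.1 -0.   0. ]
```

```bash
python3 -m inch '[[[0,0,2.6,0,0,0,-1],[0,0,2.6,0,0,0,-1],[0,0,0,0,0,0,-1],[0,0,0,0,0,0,1],[0,0,0,0,0,0,1]]]' 20
python3 -m inch '[[[0,0,0,0,0,0,1],[0,0,0,0,0,0,1],[0,0,0,0,0,0,1],[0,0,0,0,0,0,1],[0,0,0,0,0,0,1]]]' 20
python3 -m inch '[[[0,0,-0.5,0,0,0,1],[0,0,-1,0,0,0,1],[0,0,-1,0,0,0,1],[0,0,0,0,0,0,1],[0,0,0,0,0,0,1]]]' 20
python3 -c "
from h import *
togo(.5303,-.248,.15,6.1)
a=np.radians(6.08)
for y in (-.114,-.038,.038,.114): print(y,np.round([.5303-y*np.sin(a),-.2485+y*np.cos(a)],4))"
```

```text
t: 5.05
tool_pos: [0.5174, 0.35, 0.0394]
orientation: [2.121, 2.316, 0.006]
force: [0.3, 0.6, -0.2]
opening: 0.0817
t: 5.55
tool_pos: [0.5157, 0.3493, 0.0368]
orientation: [2.121, 2.317, 0.0]
force: [-0.5, 0.7, 1.8]
opening: 0.047
t: 6.05
tool_pos: [0.5162, 0.3496, 0.0625]
orientation: [2.121, 2.317, 0.002]
force: [0.4, -0.1, -1.7]
opening: 0.0468
t 6.05 pos [0.5162 0.3496 0.0625] tilt 0.09 jaw 5.06 shift cm [-59.64  -3.85  -8.79] turn z -1.04 open 0.0468 F [ 0.4 -0.1 -1.7]
-0.114 [ 0.5424 -0.3619]
-0.038 [ 0.5343 -0.2863]
0.038 [ 0.5263 -0.2107]
0.114 [ 0.5182 -0.1351]
```

```bash
python3 -m inch '[[[0,0,-2.5,0,0,0,1],[0,0,-2.5,0,0,0,1],[0,0,-2.5,0,0,0,1],[-1.5,0,0,0,0,0,1],[-3,0,0,0,0,0,1]]]' 20 >/dev/null
python3 -m inch '[[[-4,-0.5,0,0,0,0,1],[-4,-0.5,0,0,0,0,1],[-4,-0.5,0,0,0,0,1],[-4,-0.5,0,0,0,0,1],[-4,-0.5,0,0,0,0,1]]]' 20 >/dev/null
python3 -m inch '[[[-4,-0.5,0,0,0,0,1],[-4,-0.5,0,0,0,0,1],[-4,0,0,0,0,0,1],[-4,0,0,0,0,0,1],[-4,0,0,0,0,0,1]]]' 20 >/dev/null
python3 -m inch '[[[-4,0,0,0,0,0,1],[-4,0,0,0,0,0,1],[-4,0,0,0,0,0,1],[-4,0,0,0,0,0,1],[-4,0,0,0,0,0,1]]]' 20 >/dev/null
python3 -m inch '[[[-4,0,0,0,0,-1,1],[-2,0,0,0,0,0,1],[0,0,0,0,0,0,1],[0,0,0,0,0,0,1]]]' 20 >/dev/null
python3 -c "
from h import *
togo(.5424,-.3619,.038,6.1)"
```

```text
t 8.45 pos [ 0.5419 -0.356   0.1346] tilt 0.16 jaw 5.98 shift cm [-0.61  0.01  9.66] turn z -0.12 open 0.0469 F [-1.  -0.2 -0.9]
```

```bash
python3 -m inch '[[[-0.6,0,2,0,0,0,1],[0,0,3,0,0,0,1],[0,0,2,0,0,0,1],[0,0,1,0,0,0,1],[0,0,0,0,0,0,1]]]' 20 >/dev/null
python3 -m inch '[[[0,0,0,0,0,0,1],[0,0,0,0,0,0,1]]]' >/dev/null
python3 - <<'E'
from h import *
togo(.5424,-.3619,.038,6.1)
for n in ("scene",):
    c=robot.read_camera(n);cv2.imwrite(f"pics/p1{n}.png",cv2.resize(c["image"][230:410,150:350],None,fx=3,fy=3))
E
```

```text
t 9.15 pos [ 0.545  -0.3625  0.0585] tilt 0.16 jaw 6.08 shift cm [ 0.09 -0.25  2.05] turn z -0.02 open 0.0463 F [ 0.7  0.6 -1.1]
```

View pics/p1scene.png

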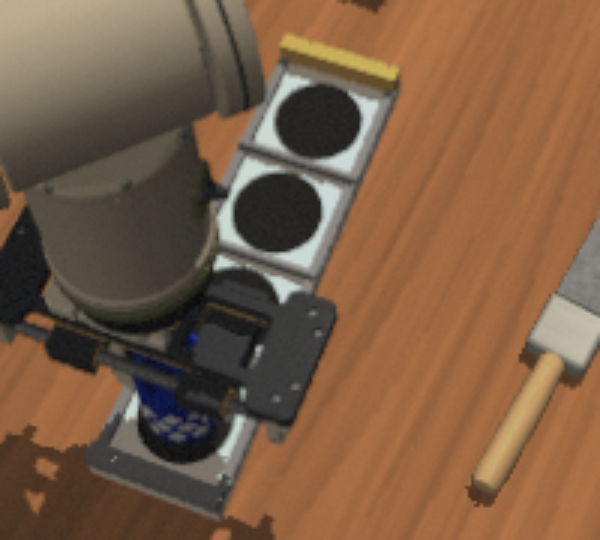

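The scene crop shows the blue tumbler held above the end place away from the brass. Lowering it and releasing.

```bash
python3 -m inch '[[[0,0,1,0,0,0,1],[0,0,0.6,0,0,0,1],[0,0,0.3,0,0,0,1],[0,0,0,0,0,0,1],[0,0,0,0,0,0,1]]]' 20
python3 -m inch '[[[0,0,0.1,0,0,0,1],[0,0,0,0,0,0,1],[0,0,0,0,0,0,1]]]' 20
```

```text
t: 9.7
tool_pos: [0.5438, -0.3619, 0.0372]
orientation: [-2.101, -2.335, 0.0]
force: [0.0, 0.8, -1.3]
opening: 0.0464
t: 10.0
tool_pos: [0.5441, -0.3622, 0.0367]
orientation: [2.101, 2.335, -0.0]
force: [-0.2, -0.3, 0.5]
opening: 0.0464
```

```bash
python3 -m inch '[[[0,0,0,0,0,0,0.6],[0,0,0,0,0,0,-1],[0,0,0,0,0,0,-1],[0,0,0,0,0,0,-1],[0,0,0,0,0,0,-1]]]' 20 
python3 -m inch '[[[0,0,-2,0,0,0,-1],[0,0,-4,0,0,0,-1],[0,0,-4,0,0,0,-1],[0,0,0,0,0,0,-1],[3,0,0,0,0,0,-1]]]' >/dev/null
for i in 1 2; do python3 -m inch '[[[4.6,0.5,0,0,0,0,-1],[4.6,0.5,0,0,0,0,-1],[4.6,0.5,0,0,0,0,-1],[4.6,0.5,0,0,0,0,-1],[4.6,0.4,0,0,0,0,-1]]]' >/dev/null; done
python3 -m inch '[[[4.5,0,0,0,0,0.5,-1],[4.5,0,0,0,0,0.5,-1],[3,0,0,0,0,0,-1],[0,0,0,0,0,0,-1],[0,0,0,0,0,0,-1]]]' >/dev/null
python3 - <<'E'
from h import *
togo(.523,.274,.037,5)
c=robot.read_camera("scene");cv2.imwrite(f"pics/p2scene.png",cv2.resize(c["image"][90:410,150:400],None,fx=2,fy=2))
E
```

```text
t: 10.5
tool_pos: [0.544, -0.362, 0.0367]
orientation: [2.101, 2.336, 0.0]
force: [0.6, 0.8, 0.7]
opening: 0.0738
t 12.5 pos [0.5279 0.2501 0.1362] tilt 0.04 jaw 5.16 shift cm [ 2.43 -0.27  9.92] turn z 0.16 open 0.0932 F [ 0.2 -0.4  0. ]
```

View pics/p2scene.png

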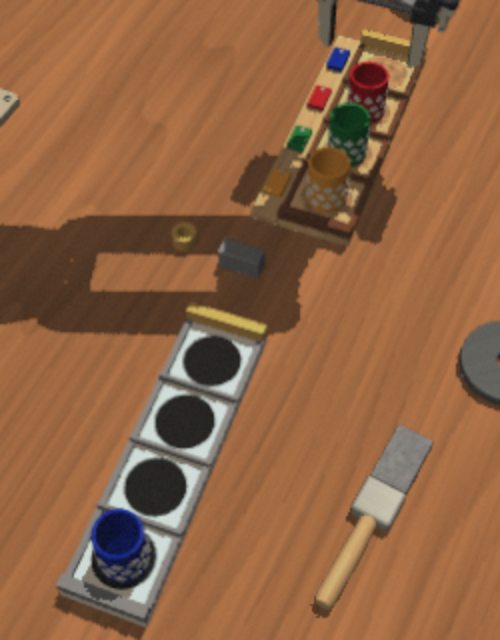

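Blue stands upright in the end place, released. Next is red.

```bash
python3 -m inch '[[[2.4,-0.3,0,0,0,0,-1],[0,0,0,0,0,0,-1],[0,0,2,0,0,0,-1],[0,0,2,0,0,0,-1],[0,0,0,0,0,0,-1]]]' >/dev/null
python3 -m inch '[[[0,0,0,0,0,0,-1],[0,0,0,0,0,0,-1]]]' >/dev/null
python3 -c "
from h import *
togo(.523,.274,.037,5)"
```

```text
t 13.25 pos [0.5241 0.273  0.098 ] tilt 0.1 jaw 5.01 shift cm [ 0.11 -0.11  6.1 ] turn z 0.01 open 0.0928 F [0.8 0.6 0.5]
```

```bash
python3 -m inch '[[[0,0,3,0,0,0,-1],[0,0,2,0,0,0,-1],[0,0,1.1,0,0,0,-1],[0,0,0,0,0,0,-1],[0,0,0,0,0,0,1]]]' 20
python3 -m inch '[[[0,0,0,0,0,0,1],[0,0,0,0,0,0,1],[0,0,0,0,0,0,1],[0,0,0,0,0,0,1],[0,0,0,0,0,0,1]]]' 20
python3 -m inch '[[[0,0,0,0,0,0,1],[0,0,-0.5,0,0,0,1],[0,0,-2.5,0,0,0,1],[0,0,-3.5,0,0,0,1],[0,0,-3.5,0,0,0,1]]]' 20
python3 -m inch '[[[-2,0,0,0,0,0,1],[-4,-0.5,0,0,0,0,1],[-4,-0.5,0,0,0,0,1],[-4,-0.5,0,0,0,0,1],[-4,-0.5,0,0,0,0,1]]]' 20 >/dev/null
python3 -m inch '[[[-4,-0.5,0,0,0,0,1],[-4,-0.5,0,0,0,0,1],[-4,-0.5,0,0,0,0,1],[-4,-0.3,0,0,0,0,1],[-4,0,0,0,0,0,1]]]' 20 >/dev/null
python3 -m inch '[[[-4,0,0,0,0,0,1],[-4,0,0,0,0,0,1],[-4,0,0,0,0,-1.1,1],[-3.9,0,0,0,0,0,1],[-2,0,0,0,0,0,1]]]' 20 >/dev/null
python3 -m inch '[[[0,0,0,0,0,0,1],[0,0,0,0,0,0,1],[0,0,0,0,0,0,1]]]' 20
python3 -c "
from h import *
togo(.5343,-.2863,.037,6.1)"
```

```text
t: 13.75
tool_pos: [0.5239, 0.2736, 0.0368]
orientation: [2.121, 2.317, 0.002]
force: [0.1, 0.2, -0.4]
opening: 0.0888
t: 14.25
tool_pos: [0.5232, 0.2735, 0.0358]
orientation: [2.121, 2.317, 0.0]
force: [-0.2, -0.1, -0.2]
opening: 0.0495
t: 14.75
tool_pos: [0.5223, 0.273, 0.1361]
orientation: [-2.121, -2.317, 0.003]
force: [-0.0, 0.9, -1.3]
opening: 0.0466
t: 16.55
tool_pos: [0.5356, -0.2856, 0.1355]
orientation: [-2.098, -2.338, -0.0]
force: [-0.0, -0.3, -1.1]
opening: 0.0468
t 16.55 pos [ 0.5356 -0.2856  0.1355] tilt 0.05 jaw 6.2 shift cm [-0.06 -0.13  9.85] turn z 0.1 open 0.0468 F [-0.  -0.3 -1.1]
```

```bash
python3 -m inch '[[[-0.1,-0.1,2,0,0,0,1],[0,0,3,0,0,0,1],[0,0,3,0,0,0,1],[0,0,1,0,0,0,1],[0,0,0.5,0,0,0,1]]]' 20 >/dev/null
python3 -m inch '[[[0,0,0.4,0,0,0,1],[0,0,0,0,0,0,1],[0,0,0.1,0,0,0,1],[0,0,0,0,0,0,1],[0,0,0,0,0,0,1]]]' 20
python3 -m inch '[[[0,0,0,0,0,0,0.6],[0,0,0,0,0,0,-1],[0,0,0,0,0,0,-1],[0,0,0,0,0,0,-1],[0,0,0,0,0,0,-1]]]' 20 
python3 -m inch '[[[0,0,-2,0,0,0,-1],[0,0,-4,0,0,0,-1],[0,0,-4,0,0,0,-1],[0,0,0,0,0,0,-1],[3,0,0,0,0,0,-1]]]' >/dev/null
python3 -m inch '[[[4.6,0.5,0,0,0,0,-1],[4.6,0.5,0,0,0,0,-1],[4.6,0.5,0,0,0,0,-1],[4.6,0.5,0,0,0,0,-1],[4.6,0.5,0,0,0,0,-1]]]' >/dev/null
python3 -m inch '[[[4.6,0.5,0,0,0,0,-1],[4.6,0.5,0,0,0,0,-1],[4.6,0.5,0,0,0,0,-1],[4.6,0.6,0,0,0,0.6,-1],[3.9,0,0,0,0,0.5,-1]]]' >/dev/null
python3 -m inch '[[[0,0,0,0,0,0,-1],[0,0,0,0,0,0,-1],[0,0,2,0,0,0,-1],[0,0,0,0,0,0,-1],[0,0,0,0,0,0,-1]]]' >/dev/null
python3 - <<'E'
from h import *
togo(.5297,.199,.037,5)
c=robot.read_camera("scene");cv2.imwrite(f"pics/p3scene.png",cv2.resize(c["image"][90:410,150:400],None,fx=2,fy=2))
E
```

```text
t: 17.55
tool_pos: [0.5352, -0.2881, 0.0364]
orientation: [2.098, 2.337, 0.0]
force: [0.4, -0.2, -2.2]
opening: 0.0464
t: 18.05
tool_pos: [0.5349, -0.2878, 0.0358]
orientation: [2.099, 2.337, 0.0]
force: [0.0, 0.3, -0.0]
opening: 0.0739
t 20.05 pos [0.5288 0.196  0.1152] tilt 0.1 jaw 4.97 shift cm [0.3  0.13 7.82] turn z -0.03 open 0.0931 F [-0.9  0.6  0.4]
```

View pics/p3scene.png

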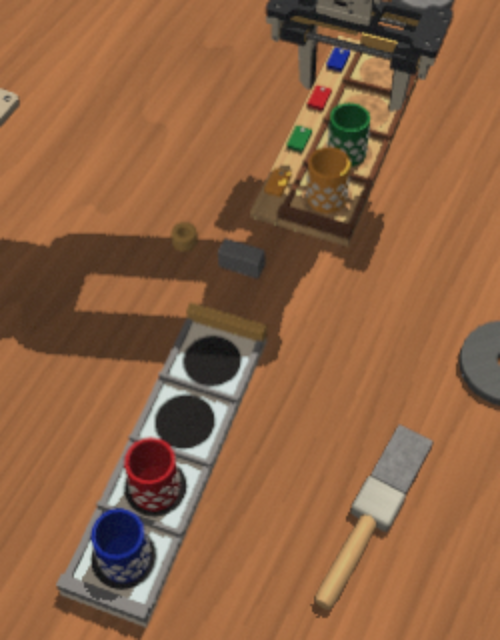

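Red stands upright in its place. Next is green.

```bash
python3 -m inch '[[[0.2,0.1,2.8,0,0,0,-1],[0,0,2.5,0,0,0,-1],[0,0,1.6,0,0,0,-1],[0,0,0.9,0,0,0,-1],[0,0,0,0,0,0,-1]]]' 20 
python3 -m inch '[[[0,0,0,0,0,0,-1],[0,0,0,0,0,0,1],[0,0,0,0,0,0,1],[0,0,0,0,0,0,1],[0,0,0,0,0,0,1]]]' 20
python3 -m inch '[[[0,0,0,0,0,0,1],[0,0,0,0,0,0,1],[0,0,0,0,0,0,1]]]' 20
python3 -m inch '[[[0,0,0,0,0,0,1],[0,0,-0.5,0,0,0,1],[0,0,-2.5,0,0,0,1],[0,0,-3.5,0,0,0,1],[0,0,-3.5,0,0,0,1]]]' 20
python3 -m inch '[[[-2,0,0,0,0,0,1],[-4,-0.5,0,0,0,0,1],[-4,-0.5,0,0,0,0,1],[-4,-0.5,0,0,0,0,1],[-4,-0.5,0,0,0,0,1]]]' 20 >/dev/null
python3 -m inch '[[[-4,-0.5,0,0,0,0,1],[-4,-0.5,0,0,0,0,1],[-4,-0.5,0,0,0,0,1],[-4,-0.4,0,0,0,0,1],[-4,0,0,0,0,-1.1,1]]]' 20 >/dev/null
python3 -m inch '[[[-2.8,0,0,0,0,0,1],[0,0,0,0,0,0,1],[0,0,0,0,0,0,1],[0,0,0,0,0,0,1]]]' 20
python3 -c "
from h import *
togo(.5263,-.2107,.037,6.1)"
```

```text
t: 20.6
tool_pos: [0.5293, 0.1991, 0.0368]
orientation: [-2.121, -2.316, 0.002]
force: [-0.2, 1.2, -0.5]
opening: 0.0929
t: 21.1
tool_pos: [0.5302, 0.1996, 0.0381]
orientation: [2.121, 2.317, 0.001]
force: [0.5, -0.1, -0.2]
opening: 0.0655
t: 21.4
tool_pos: [0.5299, 0.1995, 0.0376]
orientation: [-2.121, -2.317, 0.0]
force: [-1.7, 0.3, 0.4]
opening: 0.0466
t: 21.9
tool_pos: [0.5292, 0.1993, 0.1382]
orientation: [-2.121, -2.317, 0.002]
force: [0.6, 0.8, -1.8]
opening: 0.0465
t: 23.3
tool_pos: [0.5274, -0.2093, 0.1375]
orientation: [-2.098, -2.338, -0.0]
force: [-0.0, -0.3, -1.6]
opening: 0.0466
t 23.3 pos [ 0.5274 -0.2093  0.1375] tilt 0.05 jaw 6.19 shift cm [-0.14 -0.13 10.05] turn z 0.09 open 0.0466 F [-0.  -0.3 -1.6]
```

```bash
python3 -m inch '[[[-0.1,-0.1,2,0,0,0,1],[0,0,3,0,0,0,1],[0,0,3,0,0,0,1],[0,0,1,0,0,0,1],[0,0,0.5,0,0,0,1]]]' 20 >/dev/null
python3 -m inch '[[[0,0,0.4,0,0,0,1],[0,0,0,0,0,0,1],[0,0,0.1,0,0,0,1],[0,0,0,0,0,0,1],[0,0,0,0,0,0,1]]]' 20
python3 -m inch '[[[0,0,0,0,0,0,0.6],[0,0,0,0,0,0,-1],[0,0,0,0,0,0,-1],[0,0,0,0,0,0,-1],[0,0,0,0,0,0,-1]]]' 20 
python3 -m inch '[[[0,0,-2,0,0,0,-1],[0,0,-4,0,0,0,-1],[0,0,-4,0,0,0,-1],[0,0,0,0,0,0,-1],[3,0.5,0,0,0,0,-1]]]' >/dev/null
python3 -m inch '[[[4.6,0.6,0,0,0,0,-1],[4.6,0.6,0,0,0,0,-1],[4.6,0.6,0,0,0,0,-1],[4.6,0.6,0,0,0,0,-1],[4.6,0.6,0,0,0,0,-1]]]' >/dev/null
python3 -m inch '[[[4.6,0.6,0,0,0,0.6,-1],[2.4,0.5,0,0,0,0.5,-1],[0,0,0,0,0,0,-1],[0,0,0,0,0,0,-1],[0,0,2,0,0,0,-1]]]' >/dev/null
python3 -m inch '[[[0,0,0,0,0,0,-1],[0,0,0,0,0,0,-1]]]' >/dev/null
python3 - <<'E'
from h import *
togo(.5364,.1226,.037,5)
c=robot.read_camera("scene");cv2.imwrite(f"pics/p4scene.png",cv2.resize(c["image"][90:410,150:400],None,fx=2,fy=2))
E
```

```text
t: 24.3
tool_pos: [0.5271, -0.2116, 0.0383]
orientation: [2.098, 2.337, 0.0]
force: [-0.3, 0.7, -1.1]
opening: 0.0465
t: 24.8
tool_pos: [0.5268, -0.2115, 0.0377]
orientation: [2.099, 2.337, 0.0]
force: [-1.0, -0.3, -0.5]
opening: 0.0742
t 26.5 pos [0.5367 0.1203 0.1172] tilt 0.1 jaw 4.98 shift cm [ 0.23 -0.    8.02] turn z -0.02 open 0.0929 F [ 0.5 -0.2  0.6]
```

View pics/p4scene.png

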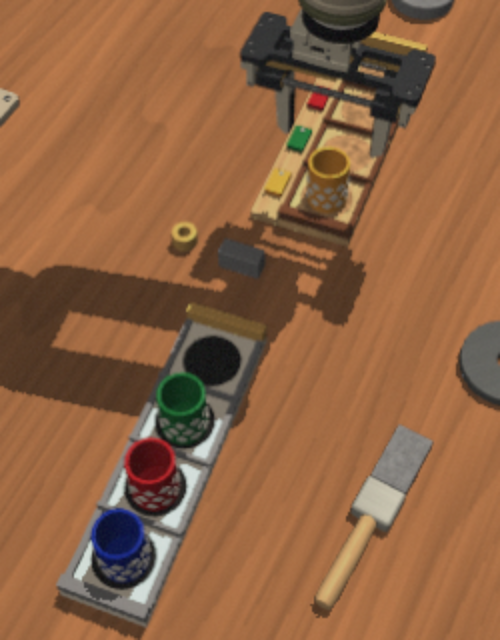

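Green stands upright in its place. Last is amber.

```bash
python3 -m inch '[[[0.2,0,3,0,0,0,-1],[0,0,2.5,0,0,0,-1],[0,0,1.6,0,0,0,-1],[0,0,0.9,0,0,0,-1],[0,0,0,0,0,0,-1]]]' 20 
python3 -m inch '[[[0,0,0,0,0,0,-1],[0,0,0,0,0,0,1],[0,0,0,0,0,0,1],[0,0,0,0,0,0,1],[0,0,0,0,0,0,1]]]' 20
python3 -m inch '[[[0,0,0,0,0,0,1],[0,0,0,0,0,0,1],[0,0,0,0,0,0,1]]]' 20
python3 -m inch '[[[0,0,0,0,0,0,1],[0,0,-0.5,0,0,0,1],[0,0,-2.5,0,0,0,1],[0,0,-3.5,0,0,0,1],[0,0,-3.5,0,0,0,1]]]' 20
python3 -m inch '[[[-2,-0.5,0,0,0,0,1],[-4,-0.7,0,0,0,0,1],[-4,-0.7,0,0,0,0,1],[-4,-0.7,0,0,0,0,1],[-4,-0.7,0,0,0,0,1]]]' 20 >/dev/null
python3 -m inch '[[[-4,-0.7,0,0,0,-1.1,1],[-3.5,0,0,0,0,0,1],[0,0,0,0,0,0,1],[0,0,0,0,0,0,1],[0,0,0,0,0,0,1]]]' 20
python3 -c "
from h import *
togo(.5182,-.1351,.037,6.1)"
```

```text
t: 27.05
tool_pos: [0.5366, 0.1231, 0.037]
orientation: [-2.121, -2.316, 0.002]
force: [0.5, -0.2, 0.1]
opening: 0.0929
t: 27.55
tool_pos: [0.5374, 0.1237, 0.038]
orientation: [2.121, 2.317, 0.001]
force: [-0.3, -0.6, -0.4]
opening: 0.0655
t: 27.85
tool_pos: [0.537, 0.1236, 0.0376]
orientation: [-2.121, -2.317, 0.0]
force: [-0.9, -0.3, 0.6]
opening: 0.0469
t: 28.35
tool_pos: [0.5364, 0.1235, 0.1382]
orientation: [-2.121, -2.317, 0.002]
force: [1.0, 0.7, -1.0]
opening: 0.0469
t: 29.35
tool_pos: [0.5203, -0.133, 0.1375]
orientation: [-2.098, -2.338, -0.0]
force: [0.9, 0.2, -1.8]
opening: 0.0467
t 29.35 pos [ 0.5203 -0.133   0.1375] tilt 0.04 jaw 6.18 shift cm [-0.19 -0.23 10.05] turn z 0.08 open 0.0467 F [ 0.9  0.2 -1.8]
```

```bash
python3 -m inch '[[[-0.1,-0.1,2,0,0,0,1],[0,0,3,0,0,0,1],[0,0,3,0,0,0,1],[0,0,1,0,0,0,1],[0,0,0.5,0,0,0,1]]]' 20 >/dev/null
python3 -m inch '[[[0,0,0.4,0,0,0,1],[0,0,0,0,0,0,1],[0,0,0.1,0,0,0,1],[0,0,0,0,0,0,1],[0,0,0,0,0,0,1]]]' 20
python3 -m inch '[[[0,0,0,0,0,0,0.6],[0,0,0,0,0,0,-1],[0,0,0,0,0,0,-1],[0,0,0,0,0,0,-1],[0,0,0,0,0,0,-1]]]' 20 
python3 -m inch '[[[0,0,-2,0,0,0,-1],[0,0,-4,0,0,0,-1],[0,0,-4,0,0,0,-1],[0,0,-4,0,0,0,-1],[3,0,0,0,0,0,-1]]]' >/dev/null
for i in 1 2; do python3 -m inch '[[[4.5,0,0,0,0,0,-1],[4.5,0,0,0,0,0,-1],[4.5,0,0,0,0,0,-1],[4.5,0,0,0,0,0,-1],[3,0,0,0,0,0,-1]]]' >/dev/null; done
python3 -m inch '[[[0,0,0,0,0,0,-1],[0,0,0,0,0,0,-1],[0,0,0,0,0,0,-1]]]'
python3 - <<'E'
from h import *
a=np.radians(6.08);M=np.array([[np.cos(a),-np.sin(a)],[np.sin(a),np.cos(a)]]);o=np.array([.5303,-.2484])
ims=[]
for n,roi in (("top",(150,290,300,480)),("scene",(220,410,160,360))):
    c=robot.read_camera(n);im=c["image"];ims.append(cv2.resize(im[roi[0]:roi[1],roi[2]:roi[3]],(540,410) if n=="scene" else (540,420)))
    cv2.imwrite(f"pics/end_{n}.png",ims[-1])
    for q,y in zip(("blue","red","green","amber"),(-.114,-.038,.038,.114)):
        m=cmask(im,q);m[:roi[0]]=0;m[roi[1]:]=0;m[:,:roi[2]]=0;m[:,roi[3]:]=0
        p=np.r_[M@[0,y]+o,.078];e,_=cv2.projectPoints(p,cv2.Rodrigues(np.array(c["R"]))[0],np.array(c["t"]),np.array(c["K"]),np.array(c["distortion"]))
        v,u=np.nonzero(m);ctr=[(u.min()+u.max())/2,(v.min()+v.max())/2] if len(u) else None
        print(n,q,"bbox ctr",ctr,"n",len(u),"rim expected",e.ravel().round(1))
E
```

```text
t: 30.35
tool_pos: [0.52, -0.1352, 0.0383]
orientation: [2.098, 2.337, 0.001]
force: [1.0, -0.3, -1.9]
opening: 0.0468
t: 30.85
tool_pos: [0.5196, -0.135, 0.0377]
orientation: [2.099, 2.337, 0.0]
force: [0.3, 0.7, 0.2]
opening: 0.0742
t: 32.65
tool_pos: [0.4714, 0.3115, 0.1775]
orientation: [2.099, 2.337, -0.001]
force: [0.1, -0.1, 0.4]
opening: 0.0932
top blue bbox ctr [np.float64(444.5), np.float64(186.0)] n 270 rim expected [448.3 186.1]
top red bbox ctr [np.float64(408.5), np.float64(189.5)] n 467 rim expected [411.  189.6]
top green bbox ctr [np.float64(374.0), np.float64(193.0)] n 207 rim expected [373.5 193.1]
top amber bbox ctr [np.float64(328.5), np.float64(201.0)] n 730 rim expected [336.  196.6]
scene blue bbox ctr [np.float64(208.5), np.float64(361.5)] n 382 rim expected [207.2 355.7]
scene red bbox ctr [np.float64(225.0), np.float64(327.0)] n 518 rim expected [224.2 319.1]
scene green bbox ctr [np.float64(240.0), np.float64(286.5)] n 148 rim expected [239.9 285.3]
scene amber bbox ctr [np.float64(249.5), np.float64(303.5)] n 711 rim expected [254.4 254.1]
```

View pics/end_top.png

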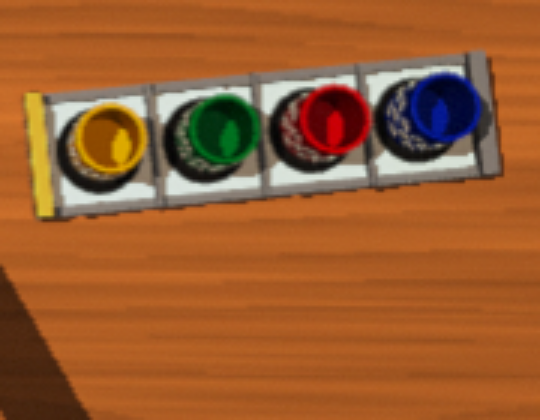

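View pics/end_scene.png

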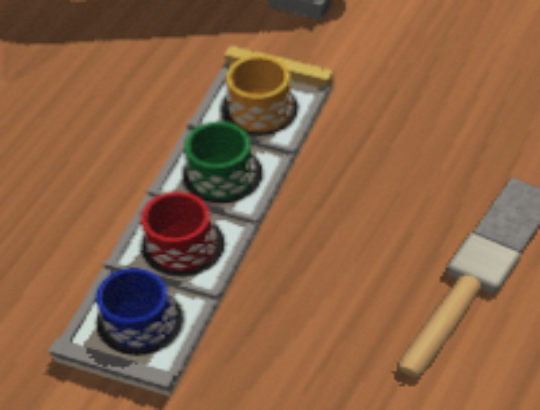

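The top crop shows all four rims within about 1.5 px (about 3 mm) of where they should be: blue (448,186), red (412,190), green (375,193), amber (337,196). All are upright and the arm is clear, so I'm handing the job in.

```bash
python3 -c "
from plant import robot
print(robot.close_job())"
```

```text
the job is handed in; nothing more can be done
None
```

I moved all four tumblers to the wash rack in mirrored order and handed the job in. From the brass end of the wash rack they now stand amber, green, red, blue. On the cutting rack it was blue, red, green, amber.

- **Position:** in the final top view all four rims, read off by eye, lie within about 3 mm of their targets.
- **State:** all four look upright on their pads, released, with the arm well clear. The clock stood at 32.65 s at the last arm reading, against the 106 s limit.
- **Forces:** no wrist force above about 2 N showed in the readings I printed. Not every move was logged.
- **Disagreements:**
  - **Final colour check:** the mask-box centres were off, by up to about 8 px in the top view and about 50 px for amber in the scene view. The masks also took in the cups' sides and probably the brass block, so I relied on the rim positions read off the picture.
  - **First rim positions:** the first estimates from the top camera disagreed with the wrist camera by 2–6 mm. I used the wrist values, which agreed with the tags to about 2 mm.

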